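# Find the incubator's loose bolt and hold its cover open

## Task

One of the three bolts on the egg incubator has worked loose: first slide the white parts dish along the bench, without lifting it, until it stands wholly inside the yellow ring, ready for the bolt. Then tap the three bolt heads from above until you find the one that gives and sinks fully down, take that bolt's cover by its orange tongue and lift it at least 45 degrees open. Finish while still holding that cover open for the keeper; keep the other covers shut, and leave everything else on the bench alone.

Things in the scene. Friction and masses are not known exactly. Their poses are not given: they have to be found in the camera images.
- dish: White round parts dish, open on top, loose, about 150 g. Outside diameter 96 mm at the rim and 92 mm at the foot, 26 mm high, wall 4 mm, floor 5 mm thick. Origin: centre of its underside.
- spot_c (a point): Centre of the black disc with a yellow rim ring lying flat on the bench, the dish's place. The black disc inside the ring is 128 mm across; 2 mm high and nothing to bump into. Point on the bench surface.
- incubator: White incubator base, fixed, 200 mm deep (its x), 370 wide (its y). Origin: centre of its footprint; front towards -x (the robot). Front deck 70 mm high; behind it (x +16 to +96 mm) a hood 110 mm high. Three upright bolts in a row along its y, 115 mm apart, at x = -65 mm, each poking up through the window of its own hinged cover.
- bolt_left_head (a point): Centre of the top of the left (its +y side) bolt's steel head: a 20 mm disc, 20 mm above the deck and 13.5 mm above the closed cover when it is up. It sinks with the bolt.
- bolt_left (a joint): How far the left (its +y side) bolt has been pushed down, m. Every bolt starts at 0 and looks the same. Two are sound and give less than 2 mm; the loose one, which differs from run to run, yields to about 3 N (push down with 5 N), sinks 8 mm and stays down.
- cover_left_grip (a point): Grip point on the orange tongue of the left (its +y side) bolt's cover. The tongue juts 45 mm out of the grey 70 x 56 x 5 mm cover, past the incubator's front wall; 10 mm wide (incubator's y), 14 mm high. The point is mid-width and mid-height, 28 mm before the wall, 78 mm above the bench when shut. A vertical gripper closing along the incubator's y can take it; it pivots between the pads.
- cover_left (a joint): Opening angle of the left (its +y side) bolt's cover, rad: 0 shut, 1.4 its stop. The hinge lies along the incubator's y, 98 mm behind the grip point (at its x = -30 mm), 70 mm above the bench; the tongue rises and swings back to the incubator's +x. 80 g, with a light closing spring (about 1 N at the tongue): it falls shut when let go.
- bolt_mid_head (a point): Centre of the top of the middle bolt's steel head: a 20 mm disc, 20 mm above the deck and 13.5 mm above the closed cover when it is up. It sinks with the bolt.
- bolt_mid (a joint): How far the middle bolt has been pushed down, m. Every bolt starts at 0 and looks the same. Two are sound and give less than 2 mm; the loose one, which differs from run to run, yields to about 3 N (push down with 5 N), sinks 8 mm and stays down.
- cover_mid_grip (a point): Grip point on the orange tongue of the middle bolt's cover. The tongue juts 45 mm out of the grey 70 x 56 x 5 mm cover, past the incubator's front wall; 10 mm wide (incubator's y), 14 mm high. The point is mid-width and mid-height, 28 mm before the wall, 78 mm above the bench when shut. A vertical gripper closing along the incubator's y can take it; it pivots between the pads.
- cover_mid (a joint): Opening angle of the middle bolt's cover, rad: 0 shut, 1.4 its stop. The hinge lies along the incubator's y, 98 mm behind the grip point (at its x = -30 mm), 70 mm above the bench; the tongue rises and swings back to the incubator's +x. 80 g, with a light closing spring (about 1 N at the tongue): it falls shut when let go.
- bolt_right_head (a point): Centre of the top of the right (its -y side) bolt's steel head: a 20 mm disc, 20 mm above the deck and 13.5 mm above the closed cover when it is up. It sinks with the bolt.
- bolt_right (a joint): How far the right (its -y side) bolt has been pushed down, m. Every bolt starts at 0 and looks the same. Two are sound and give less than 2 mm; the loose one, which differs from run to run, yields to about 3 N (push down with 5 N), sinks 8 mm and stays down.
- cover_right_grip (a point): Grip point on the orange tongue of the right (its -y side) bolt's cover. The tongue juts 45 mm out of the grey 70 x 56 x 5 mm cover, past the incubator's front wall; 10 mm wide (incubator's y), 14 mm high. The point is mid-width and mid-height, 28 mm before the wall, 78 mm above the bench when shut. A vertical gripper closing along the incubator's y can take it; it pivots between the pads.
- cover_right (a joint): Opening angle of the right (its -y side) bolt's cover, rad: 0 shut, 1.4 its stop. The hinge lies along the incubator's y, 98 mm behind the grip point (at its x = -30 mm), 70 mm above the bench; the tongue rises and swings back to the incubator's +x. 80 g, with a light closing spring (about 1 N at the tongue): it falls shut when let go.
- egg_stand: Bystander: pale egg on a turned wooden stand, 52 mm across, 74 mm high. Origin: centre of its underside.
- torch: Bystander: black candling torch with an orange ring, 135 mm long, 32 mm high, lying. Origin: on the bench under its middle.
- screwdriver: Bystander: screwdriver lying on the bench. Origin: under its middle.
- loupe: Bystander: round brass magnifier, 68 mm across, 18 mm high. Origin: centre of its underside.
- gel: Bystander: hand-gel bottle, 60 mm across, 150 mm high. Origin: centre of its underside.
- stapler: Bystander: blue stapler, 140 x 34 x 41 mm. Origin: centre of its underside.
Not all that is in view belongs to the job. What is shaped like the dish but blue or pink is not meant.

How it is judged:
By the outcome, as a careful person would: the job done as asked, in the order asked, and still so for the second after the job is handed in, while the arm keeps its last pose, push and grip.
It also fails if it takes over 67 s, if anything falls off the work surface, if the arm or the gripper's body presses on something with over 40 N, if the wrist force passes 120 N, or if a joint passes its speed limit or range.

## Robot

A 6-joint arm with a two-finger parallel gripper is mounted at the origin on the work surface. World frame = base frame: x ahead of the robot, y to its left, z up, the work surface at z = 0. Lengths are in m, angles in rad, forces in N, time in s.
With the tool pointing down it reaches from about 0.3 to 0.775 m from the base axis. Payload 14.6 kg.
Tool frame: the origin (TCP) lies at the very end of the fingers, on their centre line; the grasp point (between the pads) lies 19 mm behind it; z points along the fingers, x is the direction in which the jaws open and shut, and the axes are right-handed (so a half turn about z gives the same grasp; the last joint's range is limited). The gripper opens to 94 mm and grips with 3 to 60 N. Pads are 16 mm wide; open, the fingers measure 119 mm over their backs; the gripper's body (75 mm by 177 mm) begins 78 mm behind the grasp point.
Start: joints at [-1.177, 0.3, 1.521, -0, 1.321, -0.067], TCP at [0.245, -0.493, 0.205] pointing down, gripper open.
Joint ranges: [-3.03, 3.03], [-0.79, 2.21], [0.23, 2.52], [-1.04, 4.18], [0, 3.07], [-2.55, 2.55]. Speed limits (rad/s): [2.22, 2.22, 2.57, 3.14, 3.14, 3.14].

## Interface

Orientations are given as [roll, pitch, yaw] about the fixed x, y, z axes, in that order (R = Rz(yaw) Ry(pitch) Rx(roll)).
In Python, from station import ctrl gives the robot as it stands.
- The arm moves only by the shell command python3 -m inch 'ROWS' [FORCE]. ROWS is JSON, one flat list of numbers, 7 for each row, row after row: the shift along the tool's x, y, z in cm, then the turn, a rotation vector about the tool's x, y, z in rad, then the opening, from 0 (shut) to 1 (fully open). In form: [tx, ty, tz, wx, wy, wz, claw, tx, ty, tz, wx, wy, wz, claw, ...]. A call has 1 to 20 rows; each row shifts and turns the commanded pose from where the row before left it, along the tool's axes as they then stand; what a row does not reach is not made up. A row lasts 1/8 s, in which the tool goes at most 62.5 mm and 10.7 degrees, less where a joint would pass 70% of its speed; a pose out of reach is approached as far as the arm can. A call is refused whole if a number of a shift passes 6.25 or a number of a turn 0.188, either way. A call with a gripper value outside its range is refused whole. The fingers move at their own pace and stop on an object; FORCE is the grip in N (left out, the last holds). Time passes only in rows, so rows that do not move let the fingers close. It gives the time, the measured TCP pose, the force and the opening at its end, in the units of the state.
- ctrl.get_obs(): the state, without advancing time (a new reading comes with each control period).
- ctrl.camera(name): name is "side" or "top"; returns (picture, depth): 400x640x3 uint8, red, green, blue; 400x640 float32, m along the optical axis (not along the pixel's ray), 0 where there is no reading.
- ctrl.camera_params(name): a dict with "vertical_fov" (degrees; the focal length in pixels is half the picture's height over the tangent of half this angle, whatever the lens; pixels are square), "cx", "cy" (the principal point, pixels), "distortion" ([k1, k2, p1, p2, k3] as OpenCV has them; the pictures are not rectified), "camera_from_world" (4x4, takes a point from world to camera coordinates). Camera axes: x right, y down, z forward; pixel columns grow to the right and rows downward; lengths in m; the calibration is good to about 2 mm. A picture is of the moment at which its call begins. camera_params takes no time and is no camera call.
- ctrl.hand_in(): hands the job in, once; it reports no verdict.
Trained networks look in the newest picture that a camera, given by its name, has taken for a name from the list of things; names that differ only in an ending like _2 or _b are one class to them, and where a whole thing is asked for, a point or a joint stands for the part that bears it (a point fixed in the world has none). Each returns a list of dicts, best first, with "score" (0 to 1); they miss things now and then, are a little off and sometimes report something else, mostly with a low value. They report only what shows in the picture. A call takes as long as a camera call. They do not tell look-alikes from the thing itself.
- ctrl.spot_in(camera, label): "bbox" ([centre column, centre row, width, height] in pixels, round what is visible of it).
- ctrl.place_of(camera, label): "centre" ([column, row] in pixels: a listed point, or the origin of a listed thing).
The state is a dict: "time_s": time; "qpos": joint angles; "joint_vel": joint speeds; "tau": joint torques, N m; "ee_pos": TCP position; "eef_rot": TCP orientation; "force": force on the tool from outside, world axes, zero at the start; "moment": the same for the moment, N m; "grip_width": finger opening in m.
Only numpy, scipy, OpenCV 4.12 (cv2) and the standard library are available. Lean on these libraries where they do the work, as an engineer would, in place of code of your own. Each camera call takes 0.05 s, during which the arm holds its last target. There are 200 camera calls.

## Working session

There is one attempt and no reset: what is moved stays moved. The work goes in short steps, Python scripts to look and compute and a shell command to move; the robot and the scene stay as the last step left them, time stands still between calls to the robot, and variables do not carry over. Pictures are saved under pics/ and viewed, about 8 in all and at most 12, crops included, and the job is handed in when it is done.

```bash
ls; mkdir -p pics; cat > h.py <<'E'
import numpy as np, cv2
from station import ctrl
def K(n):
    p=ctrl.camera_params(n); f=200/np.tan(np.radians(p["vertical_fov"])/2)
    return np.array([[f,0,p["cx"]],[0,f,p["cy"]],[0,0,1]]),np.array(p["distortion"],float),np.array(p["camera_from_world"])
def ray(n,uv):
    k,d,T=K(n); q=cv2.undistortPoints(np.array([[uv]],float),k,d)[0,0]
    W=np.linalg.inv(T); return W[:3,3],W[:3,:3]@np.array([q[0],q[1],1])
def onz(n,uv,z):
    o,r=ray(n,uv); return o+r*(z-o[2])/r[2]
def tri(a,b):
    A=[];B=[]
    for n,uv in (a,b):
        o,r=ray(n,uv); r=r/np.linalg.norm(r); P=np.eye(3)-np.outer(r,r); A.append(P);B.append(P@o)
    A=np.vstack(A);B=np.hstack(B); x=np.linalg.lstsq(A,B,rcond=None)[0]
    return x,np.linalg.norm(A@x-B)
def proj(n,p):
    k,d,T=K(n); return cv2.projectPoints(np.array([p],float),T[:3,:3],T[:3,3],k,d)[0].ravel()
def snap(n,f):
    im,dp=ctrl.camera(n); cv2.imwrite(f"pics/{f}.png",cv2.cvtColor(im,cv2.COLOR_RGB2BGR)); return im,dp
E
python3 - <<'E'
from h import *
np.set_printoptions(precision=4,suppress=True)
for n in("top","side"): snap(n,n+"1"); print(n,np.linalg.inv(K(n)[2])[:3,3], K(n)[1])
for l in "dish spot_c incubator bolt_left_head bolt_mid_head bolt_right_head cover_left_grip cover_mid_grip cover_right_grip egg_stand torch screwdriver loupe gel stapler".split():
    r={n:[(np.round(x["centre"],1),round(x["score"],2)) for x in ctrl.place_of(n,l)[:3]] for n in("top","side")}
    s=""
    if r["top"] and r["side"]: s=tri(("top",r["top"][0][0]),("side",r["side"][0][0]))
    print(l,r["top"],r["side"],s)
o=ctrl.get_obs();print(o["time_s"],o["ee_pos"],o["eef_rot"],o["force"])
E
```

```text
pics
top [ 0.1853 -0.0275  1.5531] [0.0157 0.     0.     0.     0.    ]
side [ 0.2527 -1.0828  1.1118] [-0.0042  0.      0.      0.      0.    ]
dish [(array([432.1, 238. ]), 0.95), (array([366.5, 219.9]), 0.86), (array([453.7, 192.7]), 0.78)] [(array([294.9, 329. ]), 0.83), (array([255. , 285.1]), 0.76), (array([304. , 261.5]), 0.69)] (array([ 0.3066, -0.4528,  0.0068]), np.float64(0.002264480493434686))
spot_c [(array([371.4, 171.7]), 0.82)] [(array([361.7, 260.6]), 0.62)] (array([ 0.5691, -0.2508, -0.0004]), np.float64(0.00202643413933574))
incubator [(array([287.2, 150.2]), 0.68), (array([316.9, 180.5]), 0.32)] [(array([335.3, 202.5]), 0.65), (array([366.8, 194.1]), 0.6), (array([354.1, 199.2]), 0.59)] (array([0.6102, 0.0626, 0.0003]), np.float64(0.08269929065645366))
bolt_left_head [(array([249.5, 160.2]), 0.55), (array([249.3, 177.9]), 0.26)] [(array([342.4, 156. ]), 0.4)] (array([0.6135, 0.197 , 0.0964]), np.float64(0.004046480952141251))
bolt_mid_head [(array([278.1, 161.7]), 0.54)] [(array([347.9, 176.8]), 0.4)] (array([0.6097, 0.0966, 0.0718]), np.float64(0.0037651424723377
[... 1074 characters left out ...]
, 0.55)] (array([ 0.6319, -0.2577, -0.126 ]), np.float64(0.2250427229594949))
loupe [(array([319. , 224.7]), 0.65)] [(array([294.4, 227.4]), 0.84)] (array([ 0.377 , -0.0418, -0.0089]), np.float64(0.0027370264107398445))
gel [(array([250.4, 180.1]), 0.72), (array([184.8, 230.4]), 0.58)] [(array([276.5, 148.3]), 0.58), (array([326.1, 166.8]), 0.33)] (array([0.4286, 0.1648, 0.226 ]), np.float64(0.10648229518309227))
stapler [(array([172.4, 176.4]), 0.73), (array([281.2, 164.5]), 0.72), (array([357.9, 125.3]), 0.63)] [(array([322.1, 131.9]), 0.83)] (array([0.5941, 0.5015, 0.0112]), np.float64(0.010993441187771508))
1.6 [ 0.2446 -0.4926  0.2054] [-3.1416  0.     -1.11  ] [-0.354  -1.5244  0.5908]
```

```bash
python3 - <<'E'
import cv2,numpy as np
a=cv2.imread("pics/top1.png")[100:280,150:490]; b=cv2.imread("pics/side1.png")[110:370,200:460]
a=cv2.resize(a,None,fx=2.35,fy=2.35,interpolation=cv2.INTER_CUBIC);b=cv2.resize(b,None,fx=2.3,fy=2.3,interpolation=cv2.INTER_CUBIC)
cv2.imwrite("pics/topc.png",a);cv2.imwrite("pics/sidec.png",b)
E
```

```text
(no output)
```

View pics/topc.png

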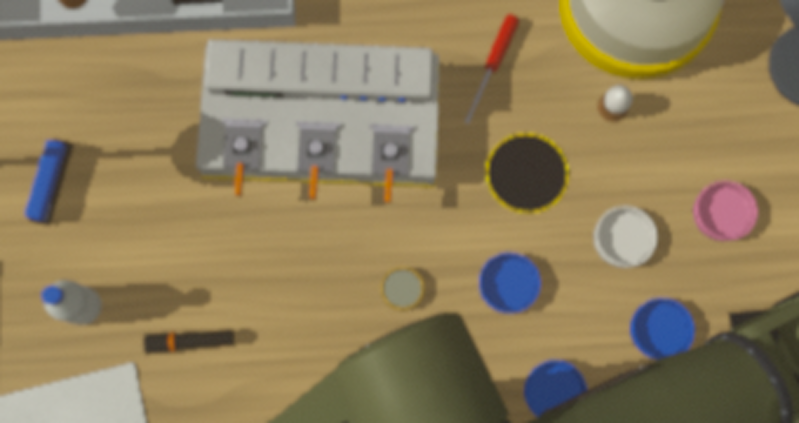

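View pics/sidec.png

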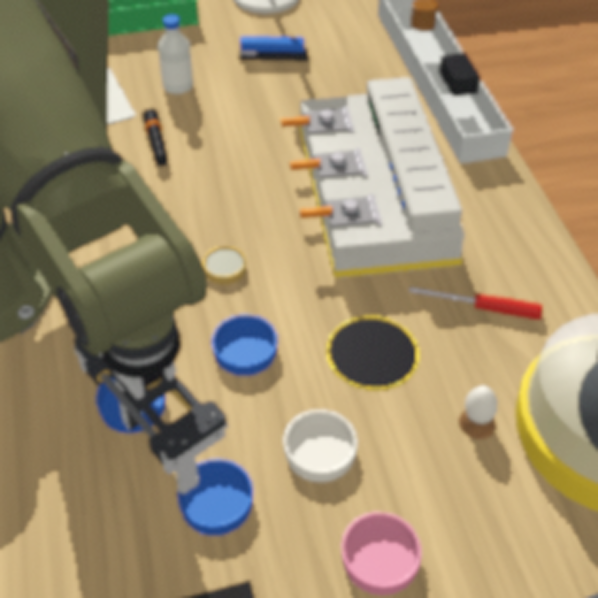

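The top crop shows the white dish at full-image pixel (417,201), the black disc at (374,173), and the three bolts at about (253,162), (284,163) and (316,164), with tongues below them. In the side view the dish is at (339,303) and the disc at (362,263). Next I'll measure by colour and depth.

```bash
cat >> h.py <<'E'
def cloud(n,dp,mask):
    k,d,T=K(n); v,u=np.nonzero(mask&(dp>0)); z=dp[v,u]
    q=cv2.undistortPoints(np.stack([u,v],1).astype(float)[:,None],k,d)[:,0]
    P=np.c_[q*z[:,None],z]; W=np.linalg.inv(T); return P@W[:3,:3].T+W[:3,3]
def disc(P,zlo=0.012):
    Q=P[P[:,2]>zlo]; c,r=cv2.minEnclosingCircle(Q[:,:2].astype(np.float32)); return np.array(c),r,np.percentile(Q[:,2],95)
def near(P,c,r): return P[np.hypot(P[:,0]-c[0],P[:,1]-c[1])<r]
E
python3 - <<'E'
from h import *
np.set_printoptions(precision=4,suppress=True)
S={"dish":((416.8,200.9),(339,302.6)),"spot":((374.3,173.2),(362,263)),
"bL":((252.6,161.7),(342.2,161.3)),"bM":((284.5,163),(346.5,180)),"bR":((316,163.8),(352.2,200.4))}
for k,v in S.items(): print(k,*tri(("top",v[0]),("side",v[1])))
for n in("top","side"):
    im,dp=ctrl.camera(n); hsv=cv2.cvtColor(im,cv2.COLOR_RGB2HSV); h,s,v=[hsv[...,i] for i in range(3)]
    full=cloud(n,dp,np.ones_like(dp,bool))
    dc=tri(("top",S["dish"][0]),("side",S["dish"][1]))[0]
    D=near(full,dc,.075); print(n,"dish",disc(D))
    sc=tri(("top",S["spot"][0]),("side",S["spot"][1]))[0]
    B=near(cloud(n,dp,v<70),sc,.075); c,r=cv2.minEnclosingCircle(B[:,:2].astype(np.float32)); print("spot",c,r,np.median(B,0))
    m=((h>4)&(h<20)&(s>170)&(v>120)).astype(np.uint8)
    N,lab,st,ce=cv2.connectedComponentsWithStats(m)
    for i in range(1,N):
        if st[i,4]>12:
            P=cloud(n,dp,lab==i); print("orange",ce[i],st[i,4],np.median(P,0),P.min(0),P.max(0))
    I=full[(full[:,2]>.064)&(full[:,2]<.075)&(full[:,0]>.45)&(full[:,0]<.75)&(full[:,1]>-.2)&(full[:,1]<.35)]
    print("deck",len(I),cv2.minAreaRect(I[:,:2].astype(np.float32)))
    for b in("bL","bM","bR"):
        bc=tri(("top",S[b][0]),("side",S[b][1]))[0]; Q=near(full,bc,.03); Q=Q[(Q[:,2]>.083)&(Q[:,2]<.095)]; print(b,len(Q),Q.mean(0) if len(Q) else "")
E
```

```text
dish [ 0.4472 -0.4064  0.0233] 0.0021132717479992046
spot [ 0.5648 -0.2615  0.0002] 0.001021720594926309
bL [0.612  0.1889 0.0766] 0.002642268489899995
bM [0.5996 0.0731 0.0782] 0.0007458020681732744
bR [ 0.5903 -0.0411  0.0792] 9.744242269023239e-05
top dish (array([ 0.448 , -0.4027]), 0.04889765754342079, np.float64(0.030534597771727023))
spot (0.5641987919807434, -0.25970175862312317) 0.05842810869216919 [ 0.5637 -0.2593  0.0012]
orange [589.5      4.4286] 14 [ 1.7352 -1.7578 -0.7459] [ 1.705  -1.7729 -0.7681] [ 1.7625 -1.7424 -0.7358]
orange [123.72   8.44] 25 [ 1.8464  1.0742 -0.7464] [ 1.8196  1.0621 -0.7577] [ 1.8927  1.1021 -0.7295]
orange [206.7059   5.2941] 17 [ 1.8544  0.5717 -0.7491] [ 1.8344  0.551  -0.7594] [ 1.8703  0.5914 -0.718 ]
orange [332.    11.25] 16 [ 1.7774 -0.187  -0.7478] [ 1.758  -0.2172 -0.767 ] [ 1.7922 -0.1677 -0.735 ]
orange [626.9474  13.4211] 19 [ 1.6679 -1.9721 -0.7504] [ 1.64   -2.0013 -0.7583] [ 1.6857 -1.95   -0.7373]
orange [570.4211  17.1053] 19 [ 1.6572 -1.6282 -0.7466] [ 1.6178 -1.645  -0.7534] [ 1.6915 -1.6067 -0.7324]
orange [628.0769  26.46
[... 1332 characters left out ...]
 (0.5636290907859802, -0.25972890853881836) 0.05946331471204758 [ 0.5644 -0.2615  0.0005]
orange [385.5161 112.0645] 31 [0.8828 0.4485 0.1095] [0.864  0.4291 0.0982] [0.9001 0.469  0.1134]
orange [328.3889 162.5556] 18 [0.558  0.1904 0.0789] [0.5369 0.187  0.0743] [0.5755 0.1975 0.0841]
orange [331.9565 181.2609] 23 [0.546  0.0763 0.0802] [0.5242 0.0704 0.0711] [0.5631 0.0825 0.0888]
orange [336.6667 202.1111] 27 [ 0.5352 -0.0378  0.0796] [ 0.5129 -0.041   0.0737] [ 0.5529 -0.0323  0.0858]
deck 1720 ((0.6100096702575684, 0.06131969392299652), (0.2250325083732605, 0.40851348638534546), 8.363117218017578)
bL 16 [0.6099 0.1871 0.0887]
bM 21 [0.5986 0.0729 0.0884]
bR 24 [ 0.5889 -0.0431  0.0887]
```

```bash
cat >> h.py <<'E'
from scipy.spatial.transform import Rotation as R
def to(p,yaw=None):
    o=ctrl.get_obs(); M=R.from_euler("xyz",o["eef_rot"])
    d=M.inv().apply(np.array(p)-o["ee_pos"])*100
    w=None if yaw is None else (M.inv()*R.from_euler("xyz",[np.pi,0,yaw])).as_rotvec()
    print("cm",np.round(d,2),"rot",w,"t",o["time_s"],"F",np.round(o["force"],1),"w",o["grip_width"],"pos",np.round(o["ee_pos"],4))
E
python3 -m inch '[-0.15,-4.39,0,0,0,0,0.45,-0.15,-4.39,0,0,0,0,0.45,-0.15,-4.39,0,0,0,0,0.45,-0.15,-4.39,0,0,0,0,0.45,-0.15,-4.39,0,0,0,0,0.45,-0.15,-4.39,0,0,0,0,0.45,0,0,2,0,0,0.163,0.45,0,0,2,0,0,0.163,0.45,0,0,2,0,0,0.163,0.45,0,0,2,0,0,0.163,0.45,0,0,2,0,0,0.163,0.45,0,0,2,0,0,0.163,0.45,0,0,0,0,0,0.163,0.45,0,0,0,0,0,0,0.45]' 15
python3 -c "
from h import *
to([0.4764,-0.3676,0.05],-2.254)"
```

```text
time_s: 3.45
ee_pos: [0.4765, -0.3675, 0.0853]
eef_rot: [3.141, -0.0, -2.25]
force: [0.3, 0.1, -0.5]
grip_width: 0.0421
cm [ 0.02 -0.    3.53] rot [ 1.86358374e-04 -1.52616791e-05  4.02285467e-03] t 3.45 F [ 0.3  0.1 -0.5] w 0.04214492669376912 pos [ 0.4765 -0.3675  0.0853]
```

```bash
python3 -m inch '[0,0,3.5,0,0,0,0.45,0,0,2.5,0,0,0,0.45,0,0,1.3,0,0,0,0.45,0,0,0,0,0,0,0.45,0,0,0,0,0,0,0,0,0,0,0,0,0,0,0,0,0,0,0,0,0,0,0,0,0,0,0,0]' 12
python3 -c "
from h import *
c=np.array([0.564,-0.26]);to([c[0]+.631*.045,c[1]+.775*.045,0.012])"
```

```text
time_s: 4.45
ee_pos: [0.4766, -0.3675, 0.0127]
eef_rot: [-3.141, 0.0, -2.251]
force: [1.5, 0.8, 2.0]
grip_width: 0.0059
cm [-18.35  -0.05   0.07] rot None t 4.45 F [1.5 0.8 2. ] w 0.00589090707590626 pos [ 0.4766 -0.3675  0.0127]
```

```bash
python3 -m inch '[-1,0,0,0,0,0,0,-2,0,0,0,0,0,0,-2.5,0,0,0,0,0,0,-2.5,0,0,0,0,0,0,-2.5,0,0,0,0,0,0,-2.5,0,0,0,0,0,0,-2.5,0,0,0,0,0,0,-1.85,0,0,0,0,0,0,-1,0,0,0,0,0,0,0,0,0,0,0,0,0,0,0,0,0,0,0,0]'
python3 - <<'E'
from h import *
im,dp=snap("side","side2")
cv2.imwrite("pics/s2.png",cv2.resize(cv2.imread("pics/side2.png")[200:320,280:440],None,fx=4,fy=4))
to([.5924,-.2251,.0127])
E
```

```text
time_s: 5.82
ee_pos: [0.5925, -0.2241, 0.0128]
eef_rot: [-3.141, 0.001, -2.251]
force: [2.0, 3.0, 5.6]
grip_width: 0.0048
cm [ 0.07 -0.05  0.  ] rot None t 5.875 F [2.3 2.8 5.4] w 0.004538800517696666 pos [ 0.5924 -0.2243  0.0127]
```

View pics/s2.png

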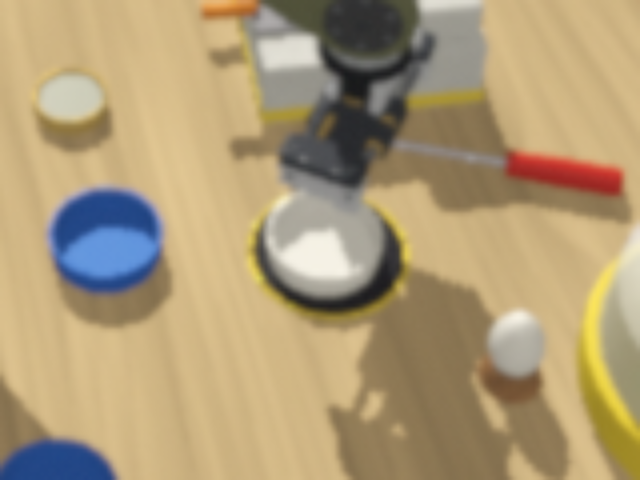

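The dish sits inside the ring (rim centre crop (325,245), ring centre (329,250)). I'll release it, rise, and measure again.

```bash
python3 -m inch '[0,0,0,0,0,0,0.3,0,0,0,0,0,0,0.3,0,0,0,0,0,0,0.3,0,0,-1.5,0,0,0,0.3,0,0,-4,0,0,0,0,0,0,-6,0,0,0,0,0,0,-4,0,0,0,0]'
python3 - <<'E'
from h import *
np.set_printoptions(precision=4,suppress=True)
c=np.array([0.564,-.26])
for n in("side","top"):
    im,dp=snap(n,n+"3"); v=cv2.cvtColor(im,cv2.COLOR_RGB2HSV); F=cloud(n,dp,(v[...,1]<60)&(v[...,2]>90)); D=near(F,c,.075); D=D[D[:,2]<.05]; print(n,disc(D,.015) if len(D)>9 else None)
to([0.598,0.0732,.12],-1.665)
E
```

```text
time_s: 6.75
ee_pos: [0.5923, -0.225, 0.1716]
eef_rot: [-3.138, 0.001, -2.251]
force: [0.0, 0.4, 0.3]
grip_width: 0.0022
side (array([ 0.5594, -0.2569]), 0.04990509897470474, np.float64(0.028360419636018985))
top None
cm [-23.5   18.48   5.28] rot [-0.009  -0.0003 -0.586 ] t 6.85 F [-0.3  0.2  0.6] w 0.0005391189952968729 pos [ 0.5935 -0.2255  0.1738]
```

```bash
python3 -m inch '[-3.49,2.98,0,0,0,0,0,-3.49,2.98,0,0,0,0,0,-3.49,2.98,0,0,0,0,0,-3.49,2.98,0,0,0,0,0,0,0,2,0,0,-0.1465,0,0,0,2,0,0,-0.1465,0,0,0,2,0,0,-0.1465,0,0,0,0,0,0,-0.1465,0,0,0,0,0,0,0,0,0,0,0,0,0,0,0]'
python3 - <<'E'
from h import *
to([0.5885,-0.042,.092],-1.665)
im,dp=snap("side","side4")
cv2.imwrite("pics/s4.png",cv2.resize(cv2.imread("pics/side4.png")[140:260,280:440],None,fx=4,fy=4))
E
```

```text
time_s: 8.1
ee_pos: [0.587, -0.0413, 0.1077]
eef_rot: [-3.141, 0.0, -1.668]
force: [-0.4, -0.1, 0.3]
grip_width: 0.0004
cm [ 0.06 -0.15  1.57] rot [-2.94276631e-04  2.21040400e-06 -3.29777077e-03] t 8.1 F [-0.4 -0.1  0.3] w 0.00040422781981560706 pos [ 0.587  -0.0413  0.1077]
```

View pics/s4.png

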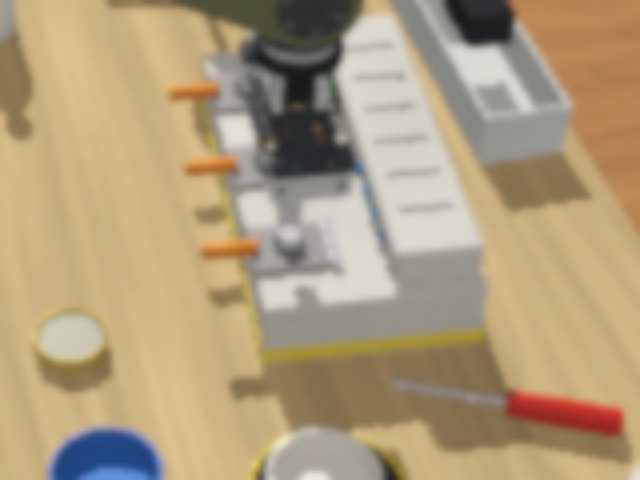

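The closed tip (crop (288,222)) is right above the right bolt head (290,238). Now I'll tap it.

```bash
python3 -m inch '[0,-0.15,1,0,0,0,0,0,0,0.6,0,0,0,0,0,0,0.1,0,0,0,0,0,0,0.1,0,0,0,0,0,0,0,0,0,0,0]'
```

```text
time_s: 8.78
ee_pos: [0.5885, -0.0414, 0.09]
eef_rot: [-3.142, -0.0, -1.665]
force: [-4.6, 0.7, 9.3]
grip_width: 0.0006
```

```bash
python3 -m inch '[0,0,0.1,0,0,0,0,0,0,0.1,0,0,0,0,0,0,0,0,0,0,0]'
```

```text
time_s: 9.15
ee_pos: [0.5887, -0.0415, 0.0897]
eef_rot: [-3.14, -0.0, -1.665]
force: [-11.6, 0.9, 25.8]
grip_width: 0.0004
```

The right bolt is sound: it took 26 N without sinking. On to the middle one.

```bash
python3 -m inch '[0,0,-3,0,0,0,0,-4,0.05,0,0,0,0,0,-4,0.05,0,0,0,0,0,-3.5,0.03,0,0,0,0,0,0,0,2,0,0,0,0,0,0,0.6,0,0,0,0,0,0,0.1,0,0,0,0,0,0,0.1,0,0,0,0,0,0,0.05,0,0,0,0,0,0,0,0,0,0,0]'
```

```text
time_s: 10.4
ee_pos: [0.5983, 0.0728, 0.09]
eef_rot: [-3.141, -0.0, -1.666]
force: [-2.9, -1.7, 6.4]
grip_width: 0.0006
```

```bash
python3 -m inch '[0,0,0.1,0,0,0,0,0,0,0.1,0,0,0,0,0,0,0,0,0,0,0]'
```

```text
time_s: 10.78
ee_pos: [0.5985, 0.0728, 0.0898]
eef_rot: [-3.14, 0.0, -1.666]
force: [-10.7, -0.7, 23.4]
grip_width: 0.0008
```

The middle bolt is sound too (23 N, no sinking), so I'll tap the left one.

```bash
python3 -m inch '[0,0,-3,0,0,0,0,-4,0.05,0,0,0,0,0,-4,0.05,0,0,0,0,0,-3.5,0.03,0,0,0,0,0,0,0,2,0,0,0,0,0,0,0.6,0,0,0,0,0,0,0.2,0,0,0,0,0,0,0.2,0,0,0,0,0,0,0.2,0,0,0,0,0,0,0,0,0,0,0]'
```

```text
time_s: 12.02
ee_pos: [0.6078, 0.1876, 0.0851]
eef_rot: [-3.141, 0.0, -1.665]
force: [-0.2, -0.4, 0.8]
grip_width: 0.0006
```

```bash
python3 -m inch '[0,0,0.2,0,0,0,0,0,0,0.15,0,0,0,0,0,0,0.1,0,0,0,0,0,0,0,0,0,0,0]'
```

```text
time_s: 12.52
ee_pos: [0.6079, 0.1878, 0.0821]
eef_rot: [-3.14, 0.0, -1.665]
force: [-5.9, -3.7, 14.6]
grip_width: 0.0007
```

The left bolt sank 8 mm and bottomed out at z = 0.082 with 15 N, so it is the loose one. Next I'll go above its tongue.

```bash
python3 -m inch '[0,0,-3,0,0,0,0,0,0,-2,0,0,0,0.35,0.02,3.05,0,0,0,0,0.35,0.02,3.05,0,0,0,0,0.35,0,0,0,0,0,0,0.35,0,0,0,0,0,0,0.35]'
python3 - <<'E'
from h import *
to([0.547,0.193,.059],-1.665)
g=np.array([.547,.193,.078])
for n in("side","top"):
    im,dp=snap(n,n+"5"); hsv=cv2.cvtColor(im,cv2.COLOR_RGB2HSV); h,s,v=[hsv[...,i] for i in range(3)]
    P=near(cloud(n,dp,(h>4)&(h<20)&(s>170)&(v>100)),g[:2],.05);P=P[(P[:,2]>.065)&(P[:,2]<.1)];print(n,len(P),P.mean(0) if len(P) else'',proj(n,g))
    F=near(cloud(n,dp,dp>0),(.6097,.187),.012);print("bolt",F[:,2].round(4))
cv2.imwrite("pics/s5.png",cv2.resize(cv2.imread("pics/side5.png")[110:230,280:440],None,fx=4,fy=4))
E
```

```text
time_s: 13.28
ee_pos: [0.5473, 0.1932, 0.1306]
eef_rot: [-3.141, 0.0, -1.665]
force: [0.2, 0.3, 0.3]
grip_width: 0.033
cm [0.03 0.03 7.16] rot [-5.02076578e-04  2.48221262e-04  3.31473360e-05] t 13.275 F [0.2 0.3 0.3] w 0.033040761632223276 pos [0.5473 0.1932 0.1306]
side 16 [0.55559598 0.19094424 0.07965417] [325.64817413 162.88797312]
bolt [0.0827 0.0821 0.0835 0.0813 0.0829 0.0817 0.0807 0.0807 0.0849 0.0867
 0.0837 0.0756 0.0787 0.0835 0.0795 0.0796 0.0683 0.0719 0.0734 0.073
 0.0719]
top 0  [251.72387819 178.51532049]
bolt []
```

View pics/s5.png

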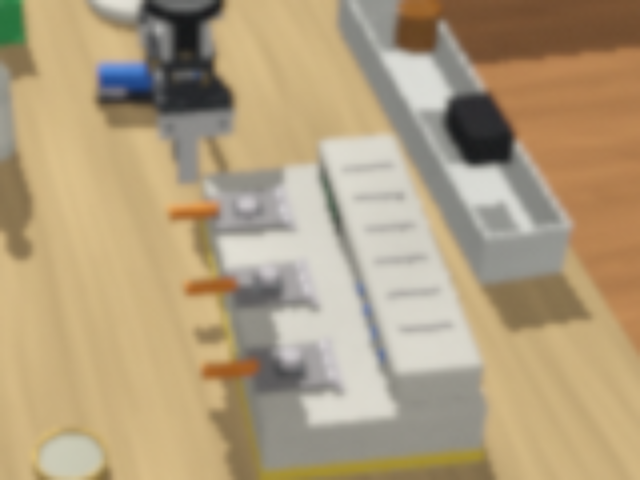

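The left bolt head looks lower than the others (about 0.082), and the fingers are above its tongue (crop (190,212)). I'll descend and grip.

```bash
python3 -m inch '[0,0,3,0,0,0,0.35,0,0,3,0,0,0,0.35,0,0,1.1,0,0,0,0.35,0,0,0,0,0,0,0.35,0,0,0,0,0,0,0,0,0,0,0,0,0,0,0,0,0,0,0,0,0,0,0,0,0,0,0,0]' 15
```

```text
time_s: 14.38
ee_pos: [0.5477, 0.1964, 0.0608]
eef_rot: [-3.138, 0.006, -1.664]
force: [3.8, 23.0, -1.7]
grip_width: 0.0096
```

Gripped, width 9.6 mm, but there is a 23 N side load: the tongue lies about 3 mm to the left. I'll relieve it.

```bash
python3 -m inch '[-0.15,0,0,0,0,0,0,-0.17,0,0,0,0,0,0,0,0,0,0,0,0,0]'
```

```text
time_s: 14.75
ee_pos: [0.5476, 0.1969, 0.0602]
eef_rot: [-3.14, 0.001, -1.665]
force: [1.9, 5.3, 1.6]
grip_width: 0.0102
```

```bash
python3 -m inch '[-0.05,-0.1,-0.86,0,0,0,0,0,-0.19,-0.83,0,0,0,0,0,-0.27,-0.82,0,0,0,0,0,-0.3,-0.79,0,0,0,0,0,0,0,0,0,0,0]' 20
```

```text
time_s: 15.38
ee_pos: [0.556, 0.1961, 0.0931]
eef_rot: [-3.141, 0.0, -1.665]
force: [-1.7, 5.0, -0.6]
grip_width: 0.0098
```

```bash
python3 -m inch '[-0.05,-0.4,-0.75,0,0,0,0,0,-0.45,-0.74,0,0,0,0,0,-0.55,-0.66,0,0,0,0,0,-0.55,-0.66,0,0,0,0,0,-0.65,-0.56,0,0,0,0,0,-0.65,-0.55,0,0,0,0,0,-0.74,-0.44,0,0,0,0,0,-0.74,-0.43,0,0,0,0,0,0,0,0,0,0,0,0,0,0,0,0,0,0]'
python3 - <<'E'
from h import *
for n in("side","top"): snap(n,n+"6")
a=cv2.resize(cv2.imread("pics/side6.png")[110:290,270:450],(540,540));cv2.imwrite("pics/s6.png",a)
E
```

```text
time_s: 16.62
ee_pos: [0.6034, 0.1919, 0.1405]
eef_rot: [-3.14, 0.0, -1.665]
force: [2.9, -0.8, -3.1]
grip_width: 0.0099
```

View pics/s6.png

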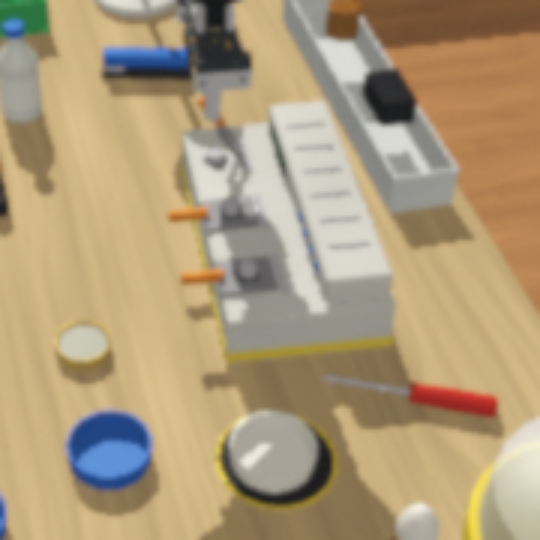

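The left cover is held open (tongue at crop (205,100) up in the jaws). The other two covers are shut, the left bolt head is down at (215,160), and the dish is inside the ring at (273,455). One last number check before I hand in.

```bash
python3 - <<'E'
from h import *
for n in("side","top"):
    im,dp=ctrl.camera(n); D=near(cloud(n,dp,dp>0),(.5594,-.2569),.06); print(n,disc(D,.015))
    v=cv2.cvtColor(im,cv2.COLOR_RGB2HSV); Y=near(cloud(n,dp,(v[...,0]>20)&(v[...,0]<35)&(v[...,1]>190)&(v[...,2]>110)),(.564,-.26),.09); print("ring",cv2.minEnclosingCircle(Y[:,:2].astype(np.float32)))
o=ctrl.get_obs(); z=o["ee_pos"][2]+.019-.07; print("angle",np.degrees(np.arcsin(z/np.hypot(.098,.008))-np.arctan2(8,98)),o["grip_width"],o["force"],o["time_s"])
ctrl.hand_in()
E
```

```text
side (array([ 0.55877072, -0.25781134]), 0.049420084804296494, np.float64(0.02781536881168225))
ring ((0.0, 0.0), 0.0)
top (array([ 0.55896217, -0.25832978]), 0.04846224561333656, np.float64(0.031224105419625236))
ring ((0.5399667024612427, -0.24083006381988525), 0.057072874158620834)
angle 60.79825906423168 0.009758867291979403 [ 4.75979895 -0.90115028 -3.35602316] 16.825
the job is handed in; nothing more can be done
```

The job is done and handed in at 16.8 s on the robot's clock, with the arm still holding the loose bolt's cover open.

- **Dish:** I gripped its wall and slid it along the bench into the yellow ring. It stands about 5 mm from the ring's centre, against about 16 mm of room; both cameras agree on its position.
- **Bolts:** I tapped right, then middle, then left. Right and middle held at 26 N and 23 N. The left one sank 8 mm, bottomed out and stayed down, so it is the loose one.
- **Cover:** I hold the left cover by its tongue, at about 61 degrees by arm position (jaws 9.8 mm apart, small forces). The other two covers are shut in the last picture.

**Checks that failed or disagreed:**
- The last colour check of the ring failed: it found nothing in the side view and only part of the ring in the top view. The dish's offset is therefore judged against the ring centre measured at the start, where both cameras agreed.
- On the first grip of the tongue the arm was about 3 mm off sideways, with a 23 N side load. I corrected that before lifting.

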